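# Turn the carved brackets for sanding and ready the dust extractor

## Robot

A 6-joint arm with a two-finger parallel gripper is mounted at the origin on the work surface. World frame = base frame: x ahead of the robot, y to its left, z up, the work surface at z = 0. Lengths are in m, angles in rad, forces in N, time in s.
With the tool pointing down it reaches from about 0.325 to 0.9 m from the base axis. Payload 6.1 kg.
Tool frame: the origin (TCP) lies midway between the tips of the shut fingers; the grasp point (between the pads) lies robot.grip_point_offset behind it (robot.grip_point_offset is the distance from the TCP to the grasp point, in m); z points along the fingers, y is the line along which they close (so a half turn about z gives the same grasp; the last joint's range is limited). The gripper opens to 87 mm and grips with 3 to 60 N. Pads are 19 mm wide; open, the fingers measure 117 mm over their backs; the gripper's body (75 mm by 190 mm) begins 51 mm behind the grasp point.
Start: joints at [1.072, 0.22, 1.526, -0, 1.395, -0.126], TCP at [0.228, 0.582, 0.202] pointing down, gripper open.
Joint ranges: [-2.98, 2.98], [-0.91, 2.08], [0.09, 2.57], [-1.24, 4.39], [0.2, 2.65], [-2.68, 2.68]. Speed limits (rad/s): [2.57, 2.57, 3.01, 3.14, 3.14, 3.14].

## Interface

Orientations are given as a rotation vector (axis times angle).
In Python, from cell import robot, viewer, read_t, read_joint_pos, read_joint_vel, read_joint_torque, read_position, read_tool_rot, read_contact_force, read_moment, read_grip_width, read_gripper_force gives the robot as it stands. Calls block until the motion is done:
- robot.movep(position, orientation): joint-space move of the TCP to a pose.
- robot.movel(position, frame=None, feed=0.15): straight line of the TCP; frame=None keeps the orientation; feed is the mean speed in m/s.
- robot.movej(angles): joint-space move.
- robot.grip(opening): finger opening in m; the grip force is fixed at half the most; returns when the fingers have stopped.
- robot.dwell(seconds).
- robot.ik(position, orientation): joint angles nearest the present ones, or None.
- viewer.snapshot(name): name is "scene" or "top" or "wrist"; returns a dict with "img" (480x640x3 uint8, red, green, blue), "fx", "fy", "cx", "cy" (pixels), "k1" (the pictures are not rectified: a ray, as slopes to the right and down, at radius r is drawn at 1 + k1 r^2 times it, then the intrinsics apply), "rvec" (rotation vector, rad) and "tvec" (3), from world to camera coordinates, as OpenCV has them. Camera axes: x right, y down, z forward; pixel columns grow to the right and rows downward; lengths in m; the calibration is good to about 2 mm. A picture is of the moment at which its call begins. There is no depth.
A pose or a line that the arm cannot do raises robot.MotionError and nothing moves.
- robot.hand_in(): hands the job in; it is judged then, once.
Readings, each from a call of its own:
- read_t(): time.
- read_joint_pos(): joint angles.
- read_joint_vel(): joint speeds.
- read_joint_torque(): joint torques, N m.
- read_position(): TCP position.
- read_tool_rot(): TCP orientation.
- read_contact_force(): force on the tool from outside, world axes, zero at the start.
- read_moment(): the same for the moment, N m.
- read_grip_width(): finger opening in m.
- read_gripper_force(): force on a finger pad.
Only numpy, scipy, OpenCV 4.12 (cv2) and the standard library are available. Lean on these libraries where they do the work, as an engineer would, in place of code of your own. Each camera call takes 0.05 s, during which the arm holds its last target. There are 200 camera calls.

## Task

Get the carving bench ready to sand the other faces of the brackets. First scrub out the steel dust cup with the long brush, four full strokes down to the bottom and well up again, and stand the brush back upright in its blue holder; after that push the extractor's yellow filter in against its spring and turn it a quarter turn clockwise so that it locks. At any time, set the cork sanding block flat in its white tray, and tip each bracket on the pad over its corner, without lifting it off, so that it rests flat on its long leg with its corner on the white line; leave the other tools and things on the bench where they are.

Things in the scene. Friction and masses are not known exactly. Their poses are not given: they have to be found in the camera images.
- pad: flat black rubber sanding pad fixed to the bench, 230 (x) x 420 (y) x 6 thick; origin at the centre of its underside; its x axis points away from the robot (within about 0.12 rad), y along the white line
- pad_line (a point): middle of the white line, 12 mm wide, painted along the whole pad parallel to its y axis, on the pad's top surface; axes as the pad's
- cup: open steel dust cup screwed to the bench, upright, 85 high, 76 across outside, at least 66 across inside; origin at the centre of its underside
- cup_floor (a point): centre of the dust cup's inner floor, 5 mm above the bench; the rim is 80 mm above this point
- holder: open blue plastic brush holder fixed to the bench, upright tube 55 high, 66 across outside, 58 across inside; origin at the centre of its underside
- holder_floor (a point): centre of the brush holder's inner floor, 5 mm above the bench; the rim is 50 mm above this point
- brush: long round brush, 200 long, 90 g, standing upright on its flat bristle end in the holder; origin at the centre of the flat bristle end, z along the brush towards the handle. Black bristle head 42 across from z = 0 to 70, thin steel stem to z = 110, wooden handle 20 to 22 across from z = 110 to 200
- brush_grip (a point): point on the brush's axis in the wooden handle, 160 mm above the bristle end (handle 22 across here): a good place to grip
- extractor: green bench dust extractor fixed to the bench, box 150 x 140 x 85 high; on its top an aluminium bayonet collar 90 across, its upper edge 104 mm above the bench, and the yellow filter in it; origin at the centre of the box's underside
- filter_grip (a point): point on the filter's vertical turning axis, in the yellow upright grip bar on the round filter: bar 14 thick (its x) x 52 long (its y) x 40 high, this point 28 mm above the bar's foot (which is the filter's round top, 62 across) and 12 mm below the bar's top; turns and sinks with the filter
- filter_press (a joint): how far the filter is pushed in, m: 0 sprung out, 0.011 at the stop. Spring: about 3 N at 0, 10 N at 0.008, 12 N at the stop. Two steel lugs on the filter keep it from turning until it is pushed in more than 0.008; when locked it has sprung back up into a notch and rests at about 0.005
- filter_turn (a joint): angle of the filter, rad: 0 unlocked, growing clockwise seen from above, stop at 1.55. From about 1.32 on the lugs are below their notches, and the filter, let go, rises into them and is locked (resting between 1.3 and 1.55)
- bracket0: carved L-shaped wooden bracket, 56 wide (y), legs 18 thick, 100 g, may be absent. Origin: mid-width on the outside corner edge (along y). Short leg 70 along x, long leg 80 along z; inside fillet reaches 30 up each leg. Starts with short leg flat on the pad pointing away from the robot, long leg up, corner about on the white line. Turned: long leg flat towards the robot, x up, origin on the pad surface
- bracket1: carved L-shaped wooden bracket, 56 wide (y), legs 18 thick, 100 g, may be absent. Origin: mid-width on the outside corner edge (along y). Short leg 70 along x, long leg 80 along z; inside fillet reaches 30 up each leg. Starts with short leg flat on the pad pointing away from the robot, long leg up, corner about on the white line. Turned: long leg flat towards the robot, x up, origin on the pad surface
- bracket2: carved L-shaped wooden bracket, 56 wide (y), legs 18 thick, 100 g, may be absent. Origin: mid-width on the outside corner edge (along y). Short leg 70 along x, long leg 80 along z; inside fillet reaches 30 up each leg. Starts with short leg flat on the pad pointing away from the robot, long leg up, corner about on the white line. Turned: long leg flat towards the robot, x up, origin on the pad surface
- sanding_block: cork sanding block, brown, 80 (x) x 45 (y) x 32 high, 60 g, lying flat on the bench; origin at the centre of its underside
- tray: shallow white plastic tray fixed to the bench, 120 (x) x 100 (y) x 16 high, walls 4 thick; origin at the centre of its underside
- tray_in (a point): centre of the tray's inner floor; the rim is about 12 mm above it
- offcut: dark wood offcut, 80 x 35 x 30 (mm); a bystander, to be left where it is
- gouge0: carving gouge, 200 long, lying (mm); a bystander, to be left where it is
- gouge1: carving gouge, 200 long, lying (mm); a bystander, to be left where it is
- wax_tin: wax tin, 64 across, 60 high (mm); a bystander, to be left where it is
Not all that is in view belongs to the job. What is meant by the sanding_block is not green, and is the larger of those in its own colour.

How it is judged:
On the way, in this order (a step that is already met when the one before it is completed fails the run):
1. first stroke: bristle end down within 15 mm of the cup's floor (horizontal distance between brush and cup_floor below 0.03 m and z of brush in the frame of cup_floor below 0.015 m), for 0.1 s.
2. brush drawn up inside the cup before the second stroke: bristle end more than 40 mm above the cup's floor (horizontal distance between brush and cup_floor below 0.03 m and z of brush in the frame of cup_floor above 0.04 m), for 0.1 s.
3. second stroke: bristle end down within 15 mm of the cup's floor (all of step 1), for 0.1 s.
4. brush drawn up inside the cup before the third stroke: bristle end more than 40 mm above the cup's floor (all of step 2), for 0.1 s.
5. third stroke: bristle end down within 15 mm of the cup's floor (all of step 3), for 0.1 s.
6. brush drawn up inside the cup before the fourth stroke: bristle end more than 40 mm above the cup's floor (all of step 4), for 0.1 s.
7. fourth stroke: bristle end down within 15 mm of the cup's floor (all of step 5), for 0.1 s.
8. brush stood back in its holder and let go (horizontal distance between brush and holder_floor below 0.02 m and z of brush in the frame of holder_floor below 0.012 m and angle between brush's own z axis and vertical below 0.2 rad and contact force between brush and the fingers below 0.2 N), for 0.1 s.
9. filter pushed in, turned a quarter turn and locked (value of joint filter_turn above 1.2 rad and value of joint filter_press between 0.003 and 0.0068 m), for 0.1 s.
At the end, for the whole second after the job is handed in: Brush upright (0.2 rad) in the holder; filter locked (past 1.2 rad, at 3 to 6.8 mm); block flat in tray, 30 mm of its centre; each present bracket at rest on its long leg (x axis within 0.12 rad of vertical), corner on the pad within 20 mm of the line's middle (all of step 9 and horizontal distance between brush and holder_floor below 0.02 m and z of brush in the frame of holder_floor below 0.012 m and angle between brush's own z axis and vertical below 0.2 rad and horizontal distance between sanding_block and tray_in below 0.03 m and z of sanding_block in the frame of tray_in below 0.005 m and angle between sanding_block's own z axis and vertical below 0.1 rad and angle between each of bracket0, bracket1, bracket2's own x axis and vertical below 0.12 rad and x of bracket0 in the frame of pad_line between -0.02 and 0.02 m and y of bracket0 in the frame of pad_line between -0.205 and 0.205 m and z of bracket0 in the frame of pad_line between -0.004 and 0.008 m and linear speed of each of bracket0, bracket1, bracket2 below 0.02 m/s and x of bracket1 in the frame of pad_line between -0.02 and 0.02 m and y of bracket1 in the frame of pad_line between -0.205 and 0.205 m and z of bracket1 in the frame of pad_line between -0.004 and 0.008 m and x of bracket2 in the frame of pad_line between -0.02 and 0.02 m and y of bracket2 in the frame of pad_line between -0.205 and 0.205 m and z of bracket2 in the frame of pad_line between -0.004 and 0.008 m); the robot touches nothing.
It fails at once if a bracket lifted: its corner more than 40 mm above the pad (z of any of bracket0, bracket1, bracket2 in the frame of pad_line above 0.04 m).
It fails at once if a bystander moved more than 30 mm (distance of any of offcut, gouge0, gouge1, wax_tin from where it was at the start of the episode above 0.03 m).
Of bracket0, bracket1, bracket2 only 2 to 3 are there at a start; the rules pass over those that are not, and their reading is None.
At some moment in a run one of bracket0, bracket1, bracket2, sanding_block may be knocked a few centimetres aside while the robot is not near it.
It also fails if it takes over 192 s, if anything falls off the work surface, if the arm or the gripper's body presses on something with over 40 N, if the wrist force passes 120 N, or if a joint passes its speed limit or range.

## Working session

There is one attempt and no reset: what is moved stays moved. The work goes in short steps, each a Python script; the robot and the scene stay as the last script left them, time stands still between calls to the robot, and variables do not carry over. Pictures are saved under pics/ and viewed, at most 14 in all, crops included, and the job is handed in when it is done.

```bash
ls; mkdir -p pics; cat > h.py <<'E'
import numpy as np, cv2
from cell import *
from scipy.spatial.transform import Rotation as R
def snap(name,save=None):
    s=viewer.snapshot(name)
    if save: cv2.imwrite(f'pics/{save}.png',s['img'][:,:,::-1])
    return s
def ray(s,u,v):
    K=np.array([[s['fx'],0,s['cx']],[0,s['fy'],s['cy']],[0,0,1.]])
    # cv2 distortion with k1 only
    p=cv2.undistortPoints(np.array([[[u,v]]],float),K,np.array([s['k1'],0,0,0.]))[0,0]
    M=R.from_rotvec(s['rvec']).as_matrix()
    return -M.T@np.array(s['tvec']), M.T@np.array([p[0],p[1],1.])
def onz(s,u,v,z):
    o,d=ray(s,u,v); return o+d*(z-o[2])/d[2]
def proj(s,P):
    K=np.array([[s['fx'],0,s['cx']],[0,s['fy'],s['cy']],[0,0,1.]])
    return cv2.projectPoints(np.array(P,float).reshape(-1,1,3),np.array(s['rvec'],float),np.array(s['tvec'],float),K,np.array([s['k1'],0,0,0.]))[0][:,0]
def down(yaw):  # tool z down, tool y (closing line) at angle yaw from world y
    return (R.from_euler('z',yaw)*R.from_rotvec([np.pi,0,0])).as_rotvec()
E
python3 - <<'E'
from h import *
for n in('top','scene','wrist'):
    s=snap(n,n+'0'); o,_=ray(s,320,240); print(n,o,s['fx'],s['k1'])
print(robot.grip_point_offset,read_tool_rot(),read_t(),read_position(),read_contact_force())
E
```

```text
pics
top [0.28446349 0.01159081 1.47875023] 588.5510763692239 -0.1025443844503533
scene [1.15405002 0.61377216 0.7818618 ] 516.4664577565899 -0.1321118337375259
wrist [0.16061114 0.60599762 0.38414737] 374.1793396858617 0.012488789835877019
0.0187 [-5.82161900e-01 -3.08668877e+00  2.29726081e-03] 0.15 [0.22740389 0.58160881 0.20075601] [0.07089739 0.45214288 0.00500007]
```

View pics/top0.png

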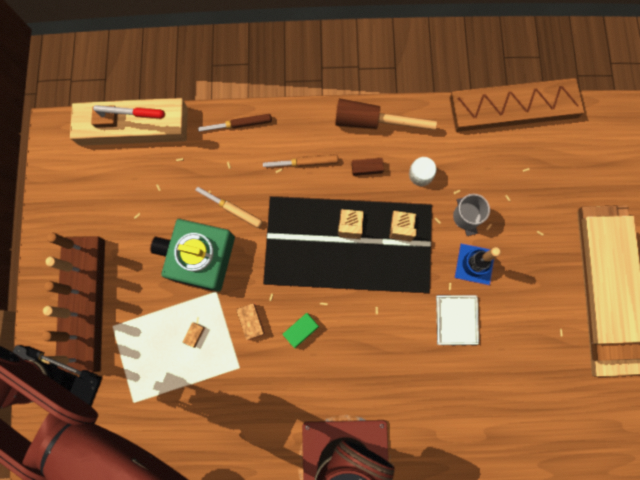

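View pics/scene0.png

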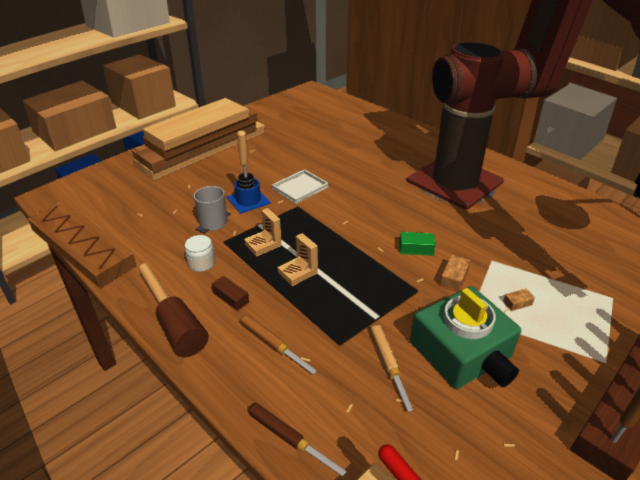

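Sanding-block candidates in the top view are brown (250,321), a smaller brown block on the paper (193,335), and a green block (301,330). The large brown one at (250,321) fits: it isn't green and it's the larger of the brown pair. There are two brackets, at (351,222) and (404,225). I'll confirm these in an enlarged crop.

```bash
python3 - <<'E'
from h import *
im=cv2.imread('pics/top0.png')
cv2.imwrite('pics/crop1.png',cv2.resize(im[190:365,170:500][:, :],None,fx=2.4,fy=2.4,interpolation=cv2.INTER_CUBIC))
s=snap('top'); 
hsv=cv2.cvtColor(s['img'],cv2.COLOR_RGB2HSV)
def blobs(nm,lo,hi,z,amin=60):
    m=cv2.inRange(hsv,lo,hi)
    cs,_=cv2.findContours(m,cv2.RETR_EXTERNAL,cv2.CHAIN_APPROX_NONE)
    for c in cs:
        if cv2.contourArea(c)>amin:
            r=cv2.minAreaRect(c); b=[onz(s,*p,z)[:2] for p in cv2.boxPoints(r)]
            ctr=np.mean(b,0); 
            e=[np.round(b[i+1]-b[i],3) for i in (0,1)]
            print(nm,np.round(r[0]),ctr.round(4),e,[round(np.degrees(np.arctan2(v[1],v[0])),1) for v in e])
blobs('yellow',(23,150,120),(35,255,255),.12,40)
blobs('blue',(105,150,60),(125,255,255),.01)
blobs('white',(0,0,170),(180,50,255),.016,100)
blobs('black',(0,0,0),(180,255,22),.006,800)
blobs('green',(55,100,30),(85,255,255),.085,800)
for n,p,z in[('cup',(473,210),.085),('brush',(495,253),.205),('b0top',(351,222),.09),('b1top',(404,225),.09),('blk',(250,321),.032)]: print(n,onz(s,*p,z).round(4),hsv[p[1],p[0]])
E
```

```text
yellow [192. 252.] [0.5117 0.3511] [array([-0.002, -0.063]), array([-0.055, -0.001])] [np.float64(-91.8), np.float64(-179.0)]
blue [475. 264.] [ 0.4795 -0.3379] [array([ 0.084, -0.021]), array([-0.018, -0.085])] [np.float64(-14.0), np.float64(-102.0)]
white [458. 320.] [ 0.3401 -0.2848] [array([-0.003, -0.102]), array([-0.118,  0.007])] [np.float64(-91.7), np.float64(176.6)]
white [174. 347.] [0.2905 0.4196] [array([ 0.082, -0.272]), array([-0.187, -0.061])] [np.float64(-73.2), np.float64(-161.9)]
white [311. 237.] [0.557  0.0748] [array([ 0.012, -0.001]), array([-0.017, -0.221])] [np.float64(-4.8), np.float64(-94.4)]
white [193. 251.] [0.5305 0.3759] [array([ 0.067, -0.068]), array([-0.068, -0.067])] [np.float64(-45.4), np.float64(-135.4)]
white [423. 168.] [ 0.7317 -0.2197] [array([-0.002, -0.062]), array([-0.059,  0.004])] [np.float64(-91.8), np.float64(176.1)]
white [113. 109.] [0.9265 0.6056] [array([ 0.011, -0.   ]), array([-0.016, -0.105])] [np.float64(-0.0), np.float64(-98.7)]
green [197. 254.] [0.5111 0.347 ] [array([ 0.144, -0.033]), array([-0.041, -0.148])] [np.float64(-12.9), np.float64(-105.5)]
cup [ 0.6012 -0.3249  0.085 ] [ 15  30 118]
brush [ 0.476  -0.3379  0.205 ] [ 23 116 237]
b0top [ 0.5784 -0.027   0.09  ] [ 19 137 205]
b1top [ 0.5675 -0.1543  0.09  ] [ 16 147 168]
blk [0.3497 0.2264 0.032 ] [ 15 154 219]
```

View pics/crop1.png

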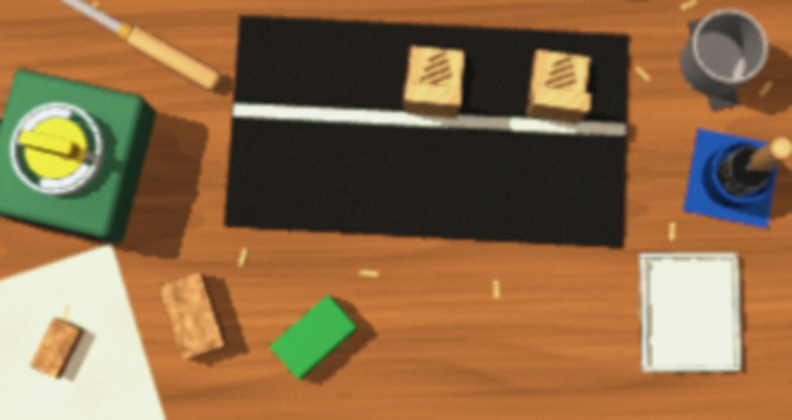

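The crop confirms it: large brown cork block at about (250,321), brush handle top at (495,252), cup rim centre at (474,210). Next I go above the brush and look from close by.

```bash
python3 - <<'E'
from h import *
robot.movep([0.478,-0.338,0.33],down(0))
print(read_joint_pos(),read_position())
s=snap('wrist','w1'); print(proj(s,[[.478,-.338,.205],[.601,-.326,.085],[.478,-.338,.055]]))
E
```

```text
[-7.48991673e-01  7.45648527e-02  1.45194581e+00  1.89382025e-04
  1.61525281e+00  8.20545928e-01] [ 0.47840451 -0.33736389  0.32989302]
[[319.80819216 224.57420274]
 [308.86602061  86.55952142]
 [320.27287665 196.88246581]]
```

View pics/w1.png

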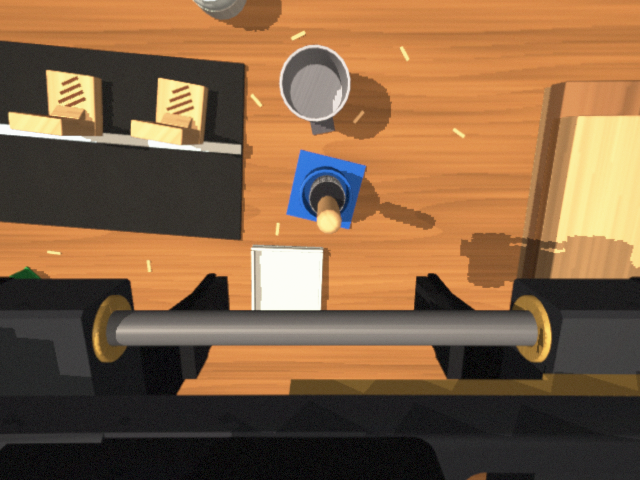

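The wrist view shows the handle cap at (329,221), holder rim centre near (326,191), cup rim centre at (315,83) and bracket uprights at the line. I correct with these and grasp.

```bash
python3 - <<'E'
from h import *
s=snap('wrist')
for n,p,z in[('cap',(329,221),.205),('cup',(315,83),.085),('holder',(326,191),.055),('b0edge',(53,127),.086),('b1edge',(161,133),.086)]: print(n,onz(s,*p,z).round(4))
c=onz(s,329,221,.205); 
robot.movel([c[0],c[1],.165-robot.grip_point_offset],feed=.2)
robot.grip(0); print(read_grip_width(),read_gripper_force(),read_position(),read_contact_force())
robot.movel([c[0],c[1],.165-robot.grip_point_offset+.10],feed=.15)
print(read_grip_width(),read_contact_force())
snap('scene','s1'); w=snap('wrist','w2')
E
```

```text
cap [ 0.4811 -0.3458  0.205 ]
cup [ 0.6045 -0.3326  0.085 ]
holder [ 0.4852 -0.3451  0.055 ]
b0edge [ 0.559  -0.0476  0.086 ]
b1edge [ 0.5531 -0.1636  0.086 ]
0.020720449368655015 29.96670833788812 [ 0.48100726 -0.3457562   0.14618026] [ 0.74102712  0.21935633 -1.07942347]
0.021093521791355707 [-0.49275093 -0.20395965 -0.83248524]
```

View pics/s1.png

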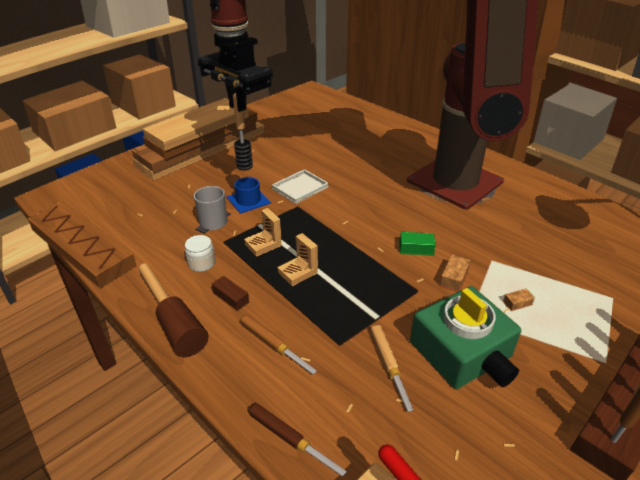

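Brush is gripped and hangs plumb (bristle end near (244,167)). I triangulate the cup and holder across views to settle a 7 mm difference between the cameras.

```bash
python3 - <<'E'
from h import *
s=snap('scene');t=snap('top');w=snap('wrist')
print('scene cup',onz(s,210,194,.085).round(4),'tray ctr',onz(s,300,186,.016).round(4))
print('brush bottom proj scene', proj(s,[[.481,-.3457,.105],[.481,-.338,.105],[.481,-.3457,.175]]).round(1))
out=[]
for c,(x,y,ww,h) in((s,(180,60,120,170)),(t,(440,180,100,100)),(w,(230,20,200,300))):
    out.append(cv2.resize(c['img'][y:y+h,x:x+ww,::-1],None,fx=500/h,fy=500/h,interpolation=cv2.INTER_CUBIC)[:, :]) 
im=np.hstack(out); print(im.shape,[o.shape for o in out]); k=min(1,800/im.shape[1]); cv2.imwrite('pics/c2.png',cv2.resize(im,None,fx=k,fy=k)); print(k)
E
```

```text
scene cup [ 0.6019 -0.326   0.085 ] tray ctr [ 0.3494 -0.2746  0.016 ]
brush bottom proj scene [[243.1 166.1]
 [244.9 167.1]
 [240.6 141.9]]
(500, 1186, 3) [(500, 353, 3), (500, 500, 3), (500, 333, 3)]
0.6745362563237775
```

View pics/c2.png

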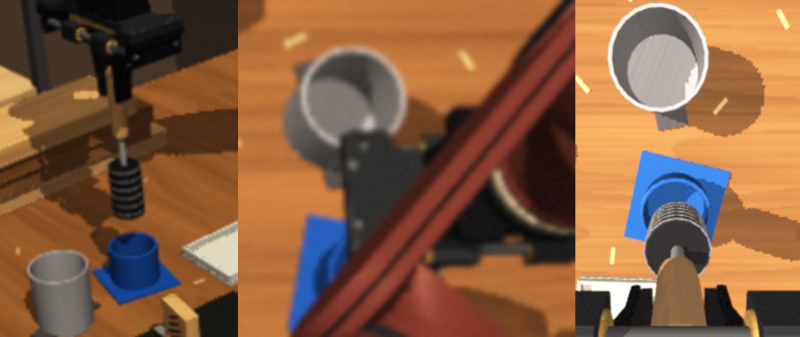

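Scene and top agree on the cup at (0.6015,-0.3255), so the wrist camera has a bias of about (+3,-7) mm. Now scrubbing.

```bash
python3 - <<'E'
from h import *
B=.160-robot.grip_point_offset
c=np.array([.603,-.3255])
x0=read_position()
robot.movel([x0[0],x0[1],.125+B],feed=.15)
robot.movel([*c,.125+B],feed=.15)
robot.movel([*c,.07+B],feed=.1); print('in',read_contact_force())
for i in range(4):
    robot.movel([*c,.012+B],feed=.12); robot.dwell(.2); print(read_position()[2]-B,read_contact_force().round(2))
    robot.movel([*c,.065+B],feed=.12); robot.dwell(.2)
robot.movel([*c,.125+B],feed=.15)
h=np.array([.482,-.338])
robot.movel([*h,.125+B],feed=.15)
robot.movel([*h,.07+B],feed=.15)
robot.movel([*h,.02+B],feed=.08);print('hold',read_contact_force().round(2))
snap('scene','s2')
robot.movel([*h,.007+B],feed=.04);print('hold',read_contact_force().round(2),read_grip_width(),read_t())
E
```

```text
in [ 0.3905978  -0.04281384 -0.59663413]
0.013540269000974992 [ 0.47 -0.97 -0.26]
0.013521860245261474 [-0.15 -0.67 -0.24]
0.013519241891284062 [ 0.06  0.43 -1.09]
0.013507475335451602 [ 0.97  0.8  -1.82]
hold [ 0.14  0.22 -1.51]
hold [ 0.3  -1.02 -0.64] 0.020942097099815617 18.5333
```

```bash
python3 - <<'E'
from h import *
B=.160-robot.grip_point_offset; h=[.482,-.338]
robot.movel([*h,.0045+B],feed=.03);print(read_position()[2]-B,read_contact_force().round(2))
robot.grip(.06); robot.dwell(.3); print(read_gripper_force())
robot.movel([*h,.33],feed=.2)
s=snap('scene');w=snap('wrist')
a=cv2.resize(s['img'][110:270,160:360,::-1],None,fx=2,fy=2,interpolation=cv2.INTER_CUBIC)
b=w['img'][:320,:480,::-1]
robot.grip(.087)
# go above block
p=[.36,.226,.25]; robot.movep(p,down(0)); s3=snap('wrist','w3'); print(proj(s3,[[.35,.226,.032]]),read_joint_pos())
b2=s3['img'][:320,:480,::-1]
cv2.imwrite('pics/c3.png',np.vstack([np.hstack([a,a[:, :80]*0,b[:, :320]]),])[:600,:800])
t=snap('top'); m=cv2.inRange(cv2.cvtColor(t['img'],cv2.COLOR_RGB2HSV),(0,0,0),(180,255,0))
cv2.imwrite('pics/t3.png',cv2.resize(t['img'][180:360,160:500,::-1],None,fx=2.3,fy=2.3))
E
```

```text
0.004853586664785803 [ 0.44 -0.45  1.33]
0.0
[[319.12803863 214.34442752]] [ 3.73195466e-01 -3.08424698e-01  1.94734958e+00 -1.91438877e-04
  1.50238775e+00  1.94521846e+00]
```

View pics/c3.png

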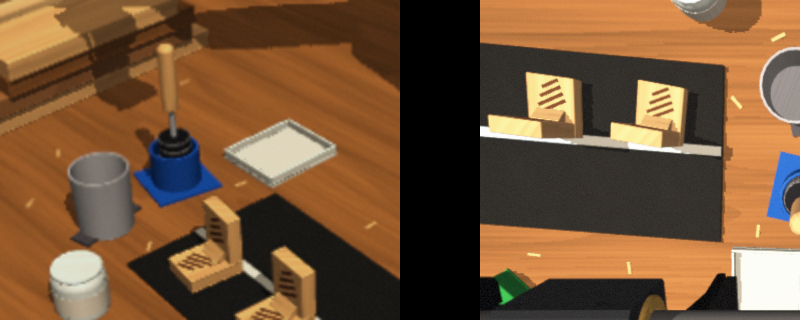

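View pics/w3.png

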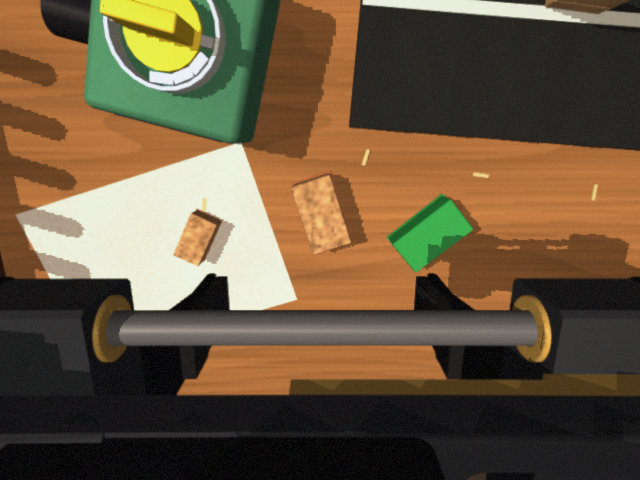

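The brush stands upright in the holder. In the wrist view the block's top face has corners near (293,186),(330,174),(350,243),(315,253), with the long side about 17° off x. Pick and place next.

```bash
python3 - <<'E'
from h import *
s=snap('wrist')
P=[onz(s,*p,.032)[:2] for p in[(293,186),(330,174),(350,243),(315,253)]]
c=np.mean(P,0); d=P[0]+P[1]-P[2]-P[3]; y=np.arctan2(d[1],d[0]); print(c,y,np.linalg.norm(d)/2)
c=(c+np.array([.35,.226]))/2
robot.grip(.066)
robot.movep([*c,.10],down(y)); robot.movel([*c,.009],feed=.12)
print(read_contact_force().round(2))
robot.grip(0); print(read_grip_width(),read_gripper_force())
robot.movel([*c,.12],feed=.2)
g=[.340,-.285]
robot.movep([*g,.12],down(-.04)); print(read_grip_width(),read_position())
robot.movel([*g,.03],feed=.15); robot.movel([*g,.0125],feed=.04)
print(read_position(),read_contact_force().round(2))
robot.grip(.055); robot.dwell(.2); robot.movel([*g,.2],feed=.2)
robot.grip(.06)
robot.movep([.43,.34,.33],down(0)); print(read_t(),read_joint_pos())
snap('wrist','w4'); t=snap('top','t4')
E
```

```text
[0.34935767 0.22260686] 0.2925967217167431 0.0791341204744704
[ 0.3  -1.   -1.02]
0.04363035610992255 29.988814294338226
0.043464082665573396 [ 0.34028996 -0.28424047  0.11974418]
[ 0.34014576 -0.28541219  0.01316494] [-3.56  1.77  8.7 ]
35.4417 [ 5.23711285e-01 -1.67704732e-02  1.54553241e+00 -3.11168300e-04
  1.61323911e+00  2.09572077e+00]
```

View pics/w4.png

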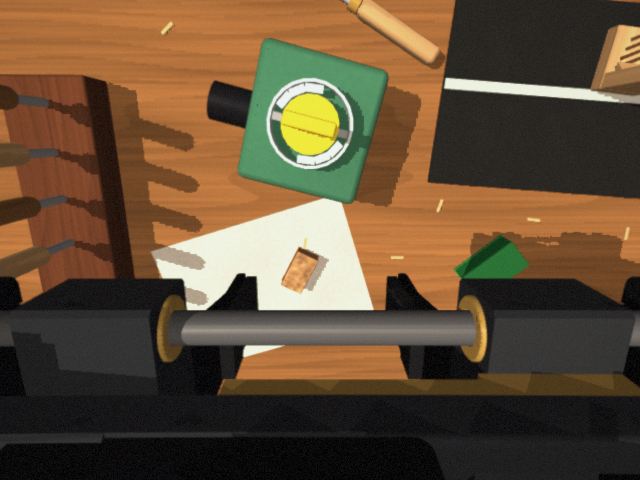

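View pics/t4.png

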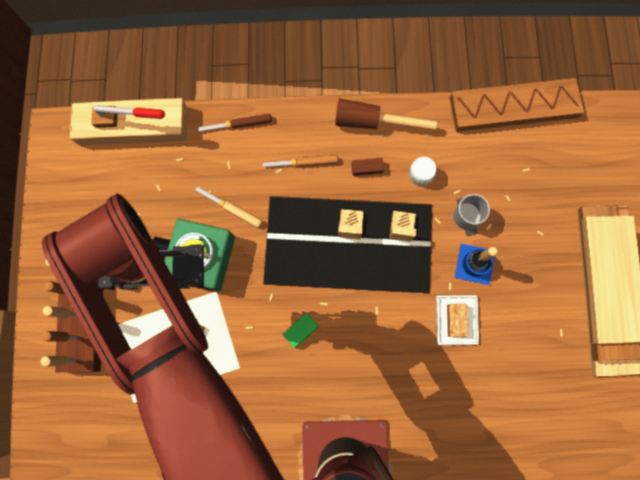

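The block sits in the tray. In the wrist view the filter collar is centred at (310,123), and the bar runs from (283,121) to (338,132), about -0.22 rad. One composite crop will give the bar height and the brackets.

```bash
python3 - <<'E'
from h import *
s=snap('scene');w=snap('wrist');t=cv2.imread('pics/top0.png'); im0=cv2.imread('pics/scene0.png')
R_=lambda im,x,y,ww,h:cv2.resize(im[y:y+h,x:x+ww],(400,300),interpolation=cv2.INTER_CUBIC)
wi=w['img'][:,:,::-1]
g=np.vstack([np.hstack([R_(wi,250,70,120,90),R_(im0,410,280,120,90)]),np.hstack([R_(t,330,190,120,90),R_(im0,230,200,120,90)])])
cv2.imwrite('pics/c5.png',g)
np.save('w5.npy',dict(w),allow_pickle=True)
# expected pixels of bar-top centre vs height for collar-centre xy
ct=onz(viewer.snapshot('top'),192,251,.104); cw=onz(w,310.5,123,.104); print(ct,cw)
for z in(.135,.14,.145,.15,.155): print(z,proj(w,[[*ct[:2],z],[*cw[:2],z]]).round(1).tolist(),proj(s,[[*ct[:2],z]]).round(1).tolist())
E
```

```text
[0.51546311 0.3550489  0.104     ] [0.51533856 0.34831486 0.104     ]
0.135 [[302.6, 121.8], [309.6, 121.9]] [[473.9, 301.9]]
0.14 [[302.4, 121.6], [309.5, 121.7]] [[474.4, 299.9]]
0.145 [[302.1, 121.4], [309.3, 121.5]] [[475.0, 297.8]]
0.15 [[301.9, 121.2], [309.1, 121.3]] [[475.5, 295.8]]
0.155 [[301.6, 121.0], [309.0, 121.1]] [[476.0, 293.8]]
```

View pics/c5.png

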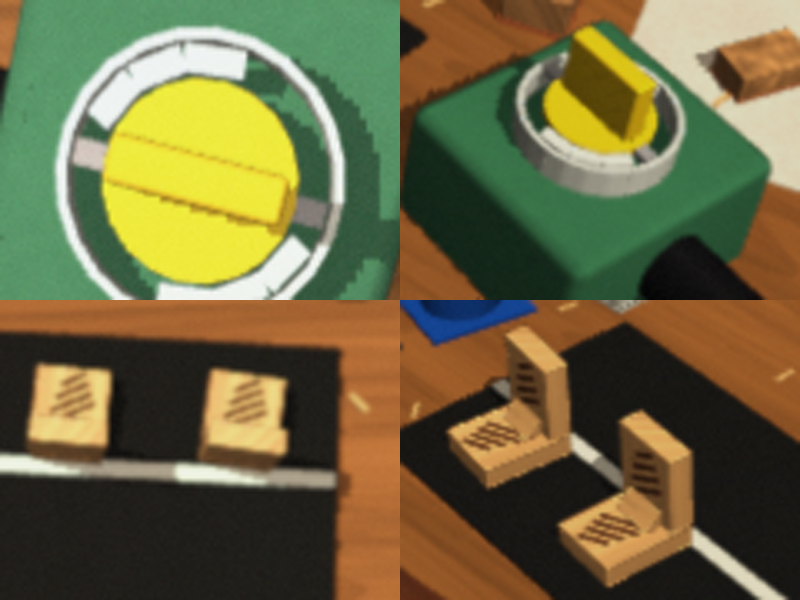

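The bar top centre in the scene view is near (474.5,298.6), which puts it at z≈0.143 and the grip point at z≈0.131. The axis is at about (0.514,0.354) and the bar yaw about -0.24. Now grip, press and turn.

```bash
python3 - <<'E'
from h import *
y0=np.pi/2-.24; c=np.array([.514,.354]); off=robot.grip_point_offset
robot.movep([*c,.22],down(y0)); print(read_joint_pos().round(2))
robot.movel([*c,.131-off],feed=.1); f0=read_contact_force(); print('at',f0.round(2))
robot.grip(0); robot.dwell(.2); print('gripped',read_grip_width(),read_contact_force().round(2),read_moment().round(2),read_position())
E
```

```text
[0.48 0.21 1.51 0.   1.43 0.72]
at [0.25 0.17 1.25]
gripped 0.013627628147887077 [ 4.05 -0.4  -1.72] [-0.16 -0.55 -0.02] [0.51446474 0.35390601 0.11235951]
```

```bash
python3 - <<'E'
from h import *
y0=np.pi/2-.24; off=robot.grip_point_offset; n=np.array([np.cos(.24),-np.sin(.24)]); c=np.array([.514,.354])
for i in range(3):
    c=c+.0007*n; robot.movel([*c,.131-off],feed=.05); robot.dwell(.1); f=read_contact_force(); print(c,f.round(2))
    if f[0]<1: break
for dz in(.004,.008,.0105):
    robot.movel([*c,.131-off-dz],feed=.03); print(dz,read_position()[2]-.131+off,read_contact_force().round(2),read_grip_width())
E
```

```text
[0.51467994 0.35383361] [ 1.75 -0.89 -0.56]
[0.51535987 0.35366722] [-2.89  0.31  1.58]
0.004 -0.003978048991819909 [-5.12  1.23  5.81] 0.013668941831998523
0.008 -0.007450824155329931 [-5.34 -0.34  7.06] 0.013683458385764425
0.0105 -0.009592011054474818 [-6.17 -0.99  9.59] 0.013343111069976737
```

```bash
python3 - <<'E'
from h import *
y0=np.pi/2-.24; off=robot.grip_point_offset; c=np.array([.515,.3537])
for dz in(.012,.0135):
    robot.movel([*c,.131-off-dz],feed=.03); robot.dwell(.1); print(dz,read_position()[2]-.131+off,read_contact_force().round(2))
    if read_contact_force()[2]>16: break
for a in(.1,.25,.5,.8,1.1,1.35,1.5):
    robot.movel([*c,.131-off-dz],frame=down(y0-a),feed=.05) if 0 else robot.movep([*c,.131-off-dz],down(y0-a))
    f,m=read_contact_force(),read_moment(); print(a,f.round(1),m.round(2),read_grip_width(),read_joint_pos()[5].round(2))
    if abs(m[2])>2.5 or np.linalg.norm(f)>40: break
print(read_t())
E
```

```text
0.012 -0.010647235852850233 [-5.84 -0.16 11.37]
0.0135 -0.011199134313400465 [-7.89 -1.91 14.33]
0.1 [-7.2 -1.8 14.2] [-0.49  1.48  0.04] 0.013625809799979035 0.82
0.25 [-6.7 -2.4 13.1] [-0.52  1.39 -0.02] 0.013629968273684442 0.97
0.5 [-5.6 -3.1 13.2] [-0.74  1.14 -0.02] 0.013580302617261229 1.22
0.8 [-3.2 -4.3 13.4] [-1.04  0.82 -0.05] 0.0135457416269276 1.52
1.1 [-4.4 -7.4 12.9] [-1.39  0.79  0.01] 0.013934415449315268 1.82
1.35 [-3.9 -8.4 14.4] [-1.71  0.81  0.04] 0.013539968796608872 2.07
1.5 [ -3.4 -10.6  14.3] [-1.84  0.83  0.08] 0.01337230888307153 2.22
43.6833
```

```bash
python3 - <<'E'
from h import *
y0=np.pi/2-.24-1.5; off=robot.grip_point_offset; c=np.array([.515,.3537])
robot.movel([*c,.131-off-.006],feed=.02); robot.dwell(.2); print(read_contact_force().round(2))
robot.grip(.03); robot.dwell(.3); robot.movel([*c,.22],feed=.15)
w=snap('wrist','w6')
robot.grip(0)
robot.movep([.50,-.08,.32],down(0))
t=snap('top'); s=snap('scene'); wb=snap('wrist')
l=[onz(t,*p,.006) for p in((267,237),(430,243))]; print('line',l)
for p in((350,236.5),(403,238.6)): print('b',p,onz(t,*p,.086).round(4))
for n,p in(('A',(67,455)),('B',(243,462))): pass
R_=lambda im,x,y,ww,h:cv2.resize(im[y:y+h,x:x+ww,::-1],(400,300),interpolation=cv2.INTER_CUBIC)
cv2.imwrite('pics/c6.png',np.vstack([np.hstack([R_(w['img'],160,0,320,240),R_(s['img'],410,280,120,90)]),np.hstack([R_(wb['img'],160,60,320,240),R_(s['img'],180,160,160,120)])]))
print(read_t())
E
```

```text
[-0.94 -8.51  6.39]
line [array([0.56309516, 0.18610979, 0.006     ]), array([ 0.5362551 , -0.22820825,  0.006     ])]
b (350, 236.5) [ 0.5437 -0.0236  0.086 ]
b (403, 238.6) [ 0.5351 -0.1508  0.086 ]
48.8833
```

View pics/c6.png

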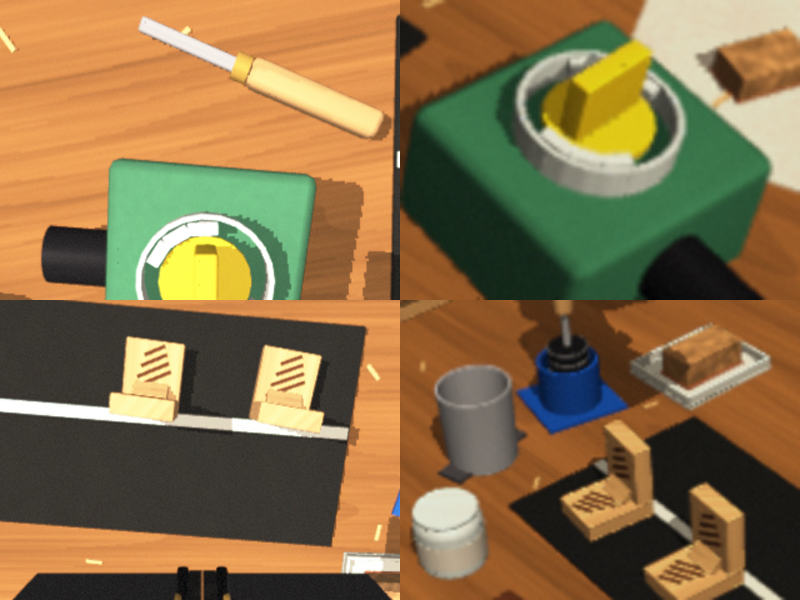

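The filter is turned and sunk in its notch, and the block lies flat in the tray. Bracket A's upright is at wrist (275,154) with yaw ≈ -5°, and B's is at (389,164) with yaw ≈ -10°. Both corners are near the line. Tip A first.

```bash
cat > tip.py <<'E'
from h import *
def tip(x,y,yaw):
    d=np.array([np.cos(yaw),np.sin(yaw)]); o=np.array([x,y]); hw=.0095
    P=lambda r,z:[*(o+d*(r+hw)),.006+z]
    q=down(yaw)
    robot.movep(P(.034,.13),q); robot.movel(P(.034,.066),feed=.12)
    robot.movel(P(.020,.066),feed=.05)
    for r,z in((.008,.065),(-.006,.062),(-.018,.058),(-.028,.055),(-.040,.053),(-.046,.053)):
        robot.movel(P(r,z),feed=.04); print(r,read_contact_force().round(2))
    robot.movel(P(-.046,.14),feed=.15)
E
python3 - <<'E'
from tip import *
tip(.5437,-.0236,-.09)
robot.movep([.50,-.08,.32],down(0))
t=snap('top'); s=snap('scene'); wb=snap('wrist')
R_=lambda im,x,y,ww,h:cv2.resize(im[y:y+h,x:x+ww,::-1],(400,300),interpolation=cv2.INTER_CUBIC)
cv2.imwrite('pics/c7.png',np.vstack([np.hstack([R_(wb['img'],200,100,240,180),R_(s['img'],220,190,120,90)]),np.hstack([R_(t['img'],330,190,120,90),R_(s['img'],180,160,160,120)])]))
print(read_t())
E
```

```text
0.008 [ 0.64  0.14 -0.41]
-0.006 [-0.02 -0.28  0.4 ]
-0.018 [-0.49 -0.31  0.34]
-0.028 [-0.99 -0.8   0.09]
-0.04 [-0.23  0.26 -0.57]
-0.046 [ 1.05  0.32 -0.59]
55.0833
```

View pics/c7.png

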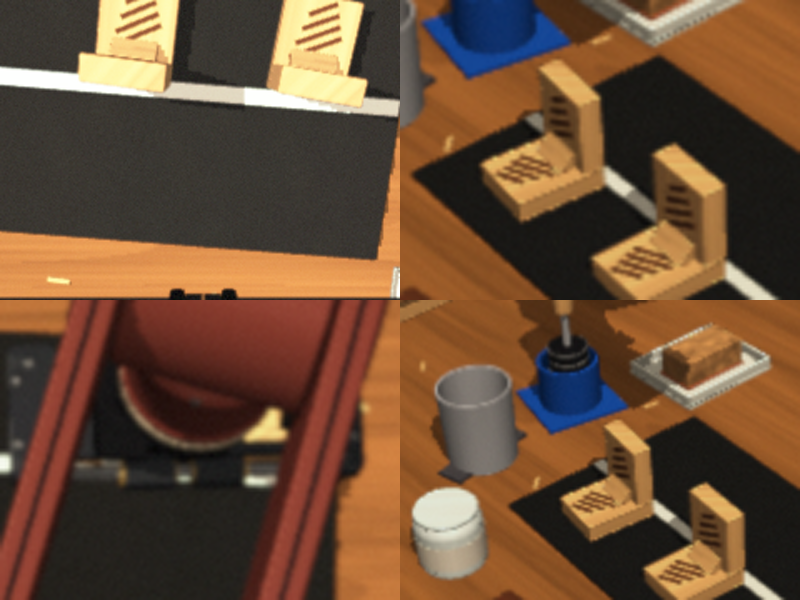

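Bracket A still stands (scene corner (317,270)), so the push didn't tip it. I check its position numerically from the scene and wrist views.

```bash
python3 - <<'E'
from h import *
s=snap('scene'); w=snap('wrist'); t=snap('top')
for n,p,z in(('A corner +y',(317.2,270.4),.006),('A top outer +y',(317.8,246.4),.086),('B corner +y',(280.6,245.5),.006),('B top outer +y',(280.6,221.5),.086)): print(n,onz(s,*p,z).round(4))
sx=lambda x,y:(200+x/1.6667,100+y/1.6667)
for n,p in(('A wr out edge L',(80,84)),('A wr out edge R',(166,92)),('A in edge L',(86,52)),('B L',(280,98)),('B R',(362,106))): print(n,onz(w,*sx(*p),.086).round(4))
print('line in wrist', onz(w,*sx(0,75),.006).round(4),onz(w,*sx(390,107),.006).round(4))
# line in scene at (735-400..)
for p in((755,285),(630,190)): print('line sc',onz(s,220+(p[0]-400)/3.333,190+p[1]/3.333,.006).round(4))
print(read_position(),read_tool_rot(),read_grip_width())
E
```

```text
A corner +y [ 0.5511 -0.0035  0.006 ]
A top outer +y [0.5588 0.0068 0.086 ]
B corner +y [ 0.5504 -0.1281  0.006 ]
B top outer +y [ 0.5556 -0.1161  0.086 ]
A wr out edge L [ 0.5551 -0.0018  0.086 ]
A wr out edge R [ 0.55   -0.0574  0.086 ]
A in edge L [ 0.5749 -0.0067  0.086 ]
B L [ 0.5462 -0.1315  0.086 ]
B R [ 0.541  -0.1852  0.086 ]
line in wrist [0.5586 0.0746 0.006 ] [ 0.5343 -0.227   0.006 ]
line sc [0.5484 0.0231 0.006 ]
line sc [ 0.54   -0.1097  0.006 ]
[ 0.49953393 -0.07946183  0.31837393] [-3.14070352e+00 -8.87603307e-04  4.05953380e-03] 0.0003801828327580498
```

```bash
python3 - <<'E'
from h import *
yaw=-.09; d=np.array([np.cos(yaw),np.sin(yaw)]); o=np.array([.550,-.0275]); hw=.0095
P=lambda r,z:[*(o+d*(r+hw)),.006+z]
cr=[]
def shot():
    im=snap('scene')['img'][165:305,230:350,::-1]; cr.append(cv2.resize(im,(257,300),interpolation=cv2.INTER_CUBIC))
robot.movep(P(.034,.13),down(yaw)); robot.movel(P(.034,.066),feed=.12)
for r,z in((.014,.066),(-.006,.062),(-.020,.058),(-.032,.055),(-.044,.053)):
    robot.movel(P(r,z),feed=.04)
    f=np.mean([read_contact_force() for _ in range(10)],0); print(r,f.round(2),(read_position()-P(r,z)).round(4)); shot()
robot.movel(P(-.044,.14),feed=.08); robot.movel(P(-.15,.2),feed=.3); shot()
cv2.imwrite('pics/c8.png',np.vstack([np.hstack(cr[:3]),np.hstack(cr[3:])]))
print(read_t())
E
```

```text
0.014 [-0.45 -0.03  0.75] [ 0.0001 -0.      0.0002]
-0.006 [-0.49 -0.2  -0.34] [ 0.0001 -0.0001  0.0002]
-0.02 [1.08 0.1  5.43] [ 0.0004 -0.      0.0009]
-0.032 [-2.2   1.18 11.63] [ 0.001  -0.      0.0019]
-0.044 [-2.29  1.28  6.58] [-0.0005  0.0003  0.0005]
61.6
```

View pics/c8.png

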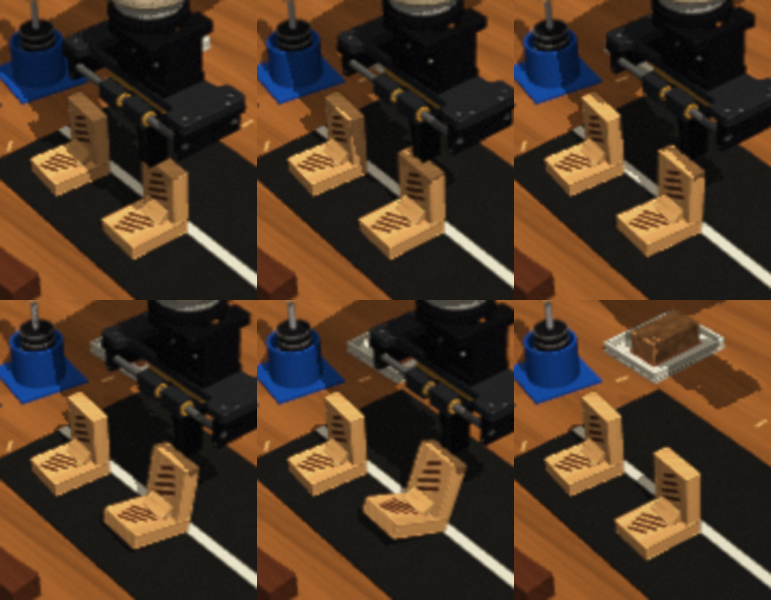

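The stages show the finger passing behind and over A's upright (stage 1 tip near scene pixel (302,240)), dragging its top instead of pushing the inner face. I compare with the projected tool point.

```bash
python3 - <<'E'
from h import *
s=snap('scene'); yaw=-.09; d=np.array([np.cos(yaw),np.sin(yaw)]); o=np.array([.550,-.0275])
for r,z in((.014,.066),(-.02,.058),(-.044,.053)):
    p=[*(o+d*(r+.0095)),.006+z]; q=proj(s,[p,[p[0],p[1],p[2]+.07]]); print(r,q.round(1).tolist(),((q-[230,165])*2.142).round(0).tolist())
q=proj(s,[[.55,-.0275,.006],[.55,-.0275,.086],[.568,-.0275,.086],[.62,-.0275,.006]]);print(((q-[230,165])*2.142).round(0).tolist())
print(o,ray(s,0,0)[0])
E
```

```text
0.014 [[301.2, 246.9], [300.3, 220.9]] [[153.0, 175.0], [151.0, 120.0]]
-0.02 [[313.4, 243.5], [313.0, 217.9]] [[179.0, 168.0], [178.0, 113.0]]
-0.044 [[321.7, 240.9], [321.7, 215.5]] [[197.0, 162.0], [196.0, 108.0]]
[[172.0, 215.0], [170.0, 155.0], [158.0, 163.0], [123.0, 247.0]]
[ 0.55   -0.0275] [1.15405002 0.61377216 0.7818618 ]
```

The tip passes about 18 mm higher than the TCP reading says: it skimmed over the leg's top. I push lower and check the result numerically from the top view.

```bash
cat > tip.py <<'E'
from h import *
def tip(x,y,yaw):
    d=np.array([np.cos(yaw),np.sin(yaw)]); o=np.array([x,y]); hw=.0095
    P=lambda r,z:[*(o+d*(r+hw)),.006+z]
    q=down(yaw)
    robot.movep(P(.034,.13),q); robot.movel(P(.034,.050),feed=.12); print('down',read_contact_force().round(1))
    robot.movel(P(.022,.050),feed=.05)
    for r,z in((.008,.050),(-.006,.047),(-.018,.043),(-.028,.040),(-.040,.040),(-.046,.040)):
        robot.movel(P(r,z),feed=.04); print(r,read_contact_force().round(1))
    robot.movel(P(-.046,.14),feed=.15)
def brackets():
    t=snap('top'); hsv=cv2.cvtColor(t['img'],cv2.COLOR_RGB2HSV)
    pl=[onz(t,*p,.006) for p in((267,237),(430,243))]
    # pad region mask in pixels
    m=cv2.inRange(hsv,(8,60,60),(28,220,255)); k=np.zeros_like(m); cv2.fillPoly(k,[np.array([(272,201),(428,208),(428,286),(268,284)])],255); m&=k
    cs,_=cv2.findContours(m,cv2.RETR_EXTERNAL,cv2.CHAIN_APPROX_NONE)
    for c in cs:
        if cv2.contourArea(c)>80: print('blob px',cv2.boundingRect(c),[np.round(v,1) for v in cv2.minAreaRect(c)], 'z=.024:',[onz(t,*p,.024)[:2].round(3).tolist() for p in cv2.boxPoints(cv2.minAreaRect(c))])
E
python3 - <<'E'
from tip import *
tip(.549,-.026,-.09)
robot.movep([.40,.35,.35],down(0)); brackets(); print(read_t())
E
```

```text
down [ 0.3 -0.   0.6]
0.008 [-0.2 -0.1  1.3]
-0.006 [-0.   1.   0.4]
-0.018 [-0.2 -1.2 -0.4]
-0.028 [-0.3  0.8 -0.5]
-0.04 [-0.5 -0.3  0.1]
-0.046 [0.5 0.9 0.1]
blob px (335, 231, 28, 39) [array([348. , 250.1]), array([25.3, 38.2]), np.float64(5.2)] z=.024: [[0.477, 0.018], [0.573, 0.007], [0.565, -0.057], [0.469, -0.045]]
blob px (389, 210, 28, 32) [array([403.4, 225.8]), array([27.6, 29.7]), np.float64(8.1)] z=.024: [[0.547, -0.119], [0.623, -0.133], [0.611, -0.202], [0.536, -0.188]]
68.775
```

A is over: its blob now spans rows 231–270, on the robot side of the line. Now B, the same way.

```bash
python3 - <<'E'
from tip import *
tip(.544,-.153,-.13)
robot.movep([.40,.35,.35],down(0)); brackets()
t=snap('top'); hsv=cv2.cvtColor(t['img'],cv2.COLOR_RGB2HSV)
# column profiles V,S,H through each bracket & line
for u in(343,348,355,395,400,408,275,325,378): print(u,[f"{v}:{hsv[v,u,2]}/{hsv[v,u,1]}" for v in range(226,274,2)])
for P in((.5495,-.026),(.541,-.153)):
    print(P,'corner far top z.076',proj(t,[[*P,.076],[*P,.006],[P[0]-.08,P[1],.024],[P[0]-.018,P[1],.076]]).round(1).tolist())
print(read_t())
E
```

```text
down [ 0.4 -0.5 -0.3]
0.008 [ 1.4  0.4 -0. ]
-0.006 [ 0.1 -0.2  0.3]
-0.018 [ 0.1 -0.9  0.7]
-0.028 [-0.1 -0.4  0.4]
-0.04 [1.3 0.2 0.1]
-0.046 [ 0.6  0.2 -0.3]
blob px (386, 233, 30, 39) [array([399.9, 252. ]), array([27.2, 38.4]), np.float64(6.3)] z=.024: [[0.469, -0.108], [0.566, -0.122], [0.556, -0.19], [0.46, -0.175]]
blob px (335, 231, 28, 39) [array([348. , 250.1]), array([25.3, 38.2]), np.float64(5.2)] z=.024: [[0.477, 0.018], [0.573, 0.007], [0.565, -0.057], [0.469, -0.045]]
343 ['226:37/41', '228:38/60', '230:44/75', '232:225/110', '234:247/102', '236:247/99', '238:240/111', '240:118/145', '242:150/150', '244:226/141', '246:228/138', '248:230/125', '250:246/109', '252:223/135', '254:215/135', '256:215/136', '258:221/132', '260:221/134', '262:237/116', '264:227/128', '266:240/113', '268:130/147', '270:35/58', '272:38/54']
348 ['226:36/64', '228:37/48', '230:39/65', '232:165/130', '234:246/105', '236:247/104', '238:244/113', '240:142/151', '242:87/161', '244:187/147', '246:224/142', '248:229/135', '250:215/130', '252:217/133', '254:213/133', '256:231/127', '258:189/143', '260
[... 1986 characters left out ...]
48:38/54', '250:38/47', '252:39/46', '254:39/52', '256:37/48', '258:38/47', '260:38/47', '262:38/47', '264:38/54', '266:38/47', '268:34/53', '270:38/47', '272:38/47']
378 ['226:40/57', '228:38/54', '230:35/51', '232:37/41', '234:38/54', '236:39/52', '238:135/38', '240:249/12', '242:246/13', '244:116/40', '246:22/35', '248:24/32', '250:28/55', '252:36/42', '254:37/41', '256:37/48', '258:38/47', '260:36/42', '262:35/58', '264:35/51', '266:37/55', '268:37/41', '270:38/54', '272:38/40']
(0.5495, -0.026) corner far top z.076 [[350.8, 234.9], [350.2, 240.0], [351.4, 270.4], [351.1, 242.2]]
(0.541, -0.153) corner far top z.076 [[403.3, 236.9], [400.4, 242.0], [402.6, 272.4], [403.7, 244.2]]
77.6083
```

Both brackets now rest on their long legs, with corners about 6–7 mm past the line's middle (far top edges at rows 232 and 234). Last numeric check of block, brush and filter in the top view before handing in.

```bash
python3 - <<'E'
from tip import *
robot.movep([.30,.25,.40],down(0))
a=snap('top'); hsv=cv2.cvtColor(a['img'],cv2.COLOR_RGB2HSV)
m=cv2.inRange(hsv,(8,90,60),(25,255,255)); k=np.zeros_like(m); k[298:344,440:477]=255; m&=k
c=max(cv2.findContours(m,cv2.RETR_EXTERNAL,cv2.CHAIN_APPROX_NONE)[0],key=cv2.contourArea); r=cv2.minAreaRect(c)
print('block',r,onz(a,*r[0],.034).round(4),'tray',[.340,-.285])
t4=cv2.imread('pics/t4.png')[:,:,::-1]
for n,(x,y,w,h) in dict(brush=(455,245,50,40),block=(436,292,45,55),tools=(190,95,270,95)).items():
    print(n,np.abs(a['img'][y:y+h,x:x+w].astype(int)-t4[y:y+h,x:x+w]).mean().round(2))
s=snap('scene')['img'].astype(int); s0=cv2.imread('pics/scene0.png')[:,:,::-1].astype(int)
ys=cv2.inRange(cv2.cvtColor(s.astype(np.uint8),cv2.COLOR_RGB2HSV),(23,150,60),(35,255,255))[270:350,430:520]; ys0=cv2.inRange(cv2.cvtColor(s0.astype(np.uint8),cv2.COLOR_RGB2HSV),(23,150,60),(35,255,255))[270:350,430:520]
for q in(ys0,ys): v,u=np.nonzero(q); print('yellow rows',270+v.min(),270+v.max(),'cols',430+u.min(),430+u.max(),len(v))
print(proj({**viewer.snapshot('scene')},[[.515,.354,.072+.031],[.515+.025*np.sin(1.5+.24),.354+.025*np.cos(1.74),.138]]).round(1)); brackets(); print(read_t())
E
```

```text
block ((457.0, 320.0), (32.0, 20.0), 90.0) [ 0.3391 -0.2797  0.034 ] tray [0.34, -0.285]
brush 3.25
block 4.44
tools 3.84
yellow rows 287 325 cols 453 487 887
yellow rows 292 327 cols 452 486 796
[[470.2 313.9]
 [464.3 306.3]]
blob px (386, 233, 30, 39) [array([399.9, 252. ]), array([27.2, 38.4]), np.float64(6.3)] z=.024: [[0.469, -0.108], [0.566, -0.122], [0.556, -0.19], [0.46, -0.175]]
blob px (335, 231, 28, 39) [array([348. , 250.1]), array([25.3, 38.2]), np.float64(5.2)] z=.024: [[0.477, 0.018], [0.573, 0.007], [0.565, -0.057], [0.469, -0.045]]
78.4583
```

```bash
python3 -c "
from h import *
print(read_contact_force(),robot.hand_in(),read_t())"
```

```text
the job is handed in; nothing more can be done
the job is handed in; nothing more can be done
```

I handed the job in at about 78 s with every step carried out: cup scrubbed four times, brush back upright in its holder, filter pressed, turned and by the pictures locked, cork block in the tray, and both brackets present tipped onto their long legs about 6–7 mm from the line's middle; the hand-in reported no verdict.

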